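Crank the loaded jig out from under the stamping press and lift it off level

TASK

The loading jig, an aluminium plate with four wooden caps standing in it, is under the head of the hot-stamping press. Crank the press's handwheel by its handle, counter-clockwise, until the shuttle table has come fully out to its end stop (do not push the table itself); then take the jig by its bridge handle, lift it straight up about 8 cm clear of the table without spilling a cap, and finish holding it there, steady and level, with the gripper still closed on it. Leave the other things on the bench where they are.

Things in the scene. Friction and masses are not known exactly. Their poses are not given: they have to be found in the camera images.
- press: Grey bench hot-stamping press, fixed: base 340 x 440 mm, column and overhanging head at the back right, a guide bed across its front that carries the shuttle table. Origin: on the bench, under the middle of the guide bed and of the table's travel. x points from the handwheel to the column, y left along the travel, z up. The guide bed's front is at x -55 mm, the pinion housing ends at x -84 mm.
- head (a point): Centre of the underside of the head's two brass dies, 224 mm above the bench, at press y -90 mm. The head is a block 130 mm (press x) by 140 mm (press y) from there up to 500 mm above the bench; the column stands behind it, at press x 145 to 220 mm. Axes as press.
- handwheel (a joint): Turn of the handwheel, rad: 0 = table fully under the head, 10.0 = fully out at the end stop; starts between 0 and 0.9, grows counter-clockwise as seen by the robot. The handle, 48 mm from the axis, stands at (joint - 0.8) rad counter-clockwise from the top. 18 mm of table travel (to the left) per rad. Turning takes about 5 N at the handle; it stays where it is left.
- hub (a point): Point on the handwheel's level axis (along press x), at the middle of the handle's length: 165 mm in front of the press origin, 100 mm above the bench. The wheel has an open spoked rim 115 mm across; the rim's front is 124 mm in front of the press origin. Axes as press.
- grip (a point): Middle of the handwheel's handle: a black round grip 20 mm thick and 76 mm long that points at the robot along press -x, from 124 to 200 mm in front of the press origin. It revolves freely on its pin, so a gripper may hold it without turning while it goes round. The point turns with the grip: use its position only.
- seat (a point): Centre of the shuttle table's top face, 140 mm above the bench; a steel plate 160 mm (press x) by 200 mm (press y), 18 mm thick, axes as press. Strips 6 mm high frame a nest on it, 113 by 170 mm, in which the jig lies up to 10 mm off the middle along press y; the jig lifts straight out.
- jig: Loading jig: aluminium plate 110 mm (x) by 150 mm (y) by 10 mm with a dark bridge handle over its middle; 0.38 to 0.57 kg, caps 0.09 kg more. Origin: centre of the plate's underside, z up, axes as press. The handle's bar runs along y: 70 mm long, 12 mm wide, 38 to 52 mm above the origin, on two 12 mm square posts at y -29 and 29 mm.
- nest0 (a point): Floor centre of a round recess in the jig, 30 mm wide, 5 mm deep, at jig x -32, y -54 mm, 5 mm above the jig's origin.
- nest1 (a point): Floor centre of a round recess in the jig, 30 mm wide, 5 mm deep, at jig x -32, y 54 mm, 5 mm above the jig's origin.
- nest2 (a point): Floor centre of a round recess in the jig, 30 mm wide, 5 mm deep, at jig x 32, y -54 mm, 5 mm above the jig's origin.
- nest3 (a point): Floor centre of a round recess in the jig, 30 mm wide, 5 mm deep, at jig x 32, y 54 mm, 5 mm above the jig's origin.
- cap0: Turned wooden cap, a plain cylinder 28 mm wide and 48 mm tall, standing in the recess nest0 of the jig. Origin: centre of its underside, z up.
- cap1: Turned wooden cap, a plain cylinder 28 mm wide and 48 mm tall, standing in the recess nest1 of the jig. Origin: centre of its underside, z up.
- cap2: Turned wooden cap, a plain cylinder 28 mm wide and 48 mm tall, standing in the recess nest2 of the jig. Origin: centre of its underside, z up.
- cap3: Turned wooden cap, a plain cylinder 28 mm wide and 48 mm tall, standing in the recess nest3 of the jig. Origin: centre of its underside, z up.
- spare_cap0: A like wooden cap (28 x 48 mm) standing on the bench to the left of the handwheel. Leave alone. Origin: centre of its underside.
- spare_cap1: A like wooden cap (28 x 48 mm) standing on the bench to the right of the handwheel. Leave alone. Origin: centre of its underside.
- blank_jig: A second jig plate, 110 x 150 x 10 mm, with no handle and no caps, lying on the bench to the right. Leave alone. Origin: centre of its underside.
- tape: Roll of clear packing tape, 100 mm across, 48 mm high, lying flat at the left. Leave alone. Origin: centre of its underside.
- wrench: Steel wrench, 160 mm long, lying at the right. Leave alone.
- driver: Screwdriver with black handle, 190 mm long, lying at the left. Leave alone.
- foil_roll: Roll of stamping foil standing on end at the left, 60 mm across, 66 mm high. Leave alone. Origin: centre of its underside.
There are look-alikes about, which are no part of the job. Leave any blue, green or orange look-alike of the jig alone.

How it is judged:
On the way, in this order (a step that is already met when the one before it is completed fails the run):
1. the handwheel is being cranked by hand at its handle, past half its turn (value of joint handwheel above 5 rad and contact force between the fingers and handwheel above 0.5 N), for 0.05 s.
2. the shuttle table is fully out with the jig still lying on it (value of joint handwheel above 9.6 rad and z of jig in the frame of seat below 0.004 m), for 0.2 s.
3. the jig is lifted clear of the table (z of jig in the frame of seat above 0.03 m and contact force between jig and press below 0.1 N), for 0.2 s.
At the end, for the whole second after the job is handed in: Handwheel within 0.4 rad of its stop at 10.0; the jig hangs from the closed fingers alone, underside 50 to 130 mm above the table and within 60 mm sideways of its middle, tilt under 0.1 rad, at rest, touching no part of the press, all four caps in their recesses (value of joint handwheel above 9.6 rad and z of jig in the frame of seat between 0.05 and 0.13 m and horizontal distance between jig and seat below 0.06 m and angle between jig's own z axis and vertical below 0.1 rad and linear speed of jig below 0.02 m/s and angular speed of jig below 0.15 rad/s and contact force between the fingers and jig above 2 N and contact force between jig and press below 0.1 N and distance between cap0 and nest0 below 0.008 m and distance between cap1 and nest1 below 0.008 m and distance between cap2 and nest2 below 0.008 m and distance between cap3 and nest3 below 0.008 m); the arm keeps its last pose, push and grip.
It fails at once if the jig is tipped (over 0.3 rad) (angle between jig's own z axis and vertical above 0.3 rad).
It fails at once if a cap leaves its recess (distance between cap0 and nest0 above 0.02 m or distance between cap1 and nest1 above 0.02 m or distance between cap2 and nest2 above 0.02 m or distance between cap3 and nest3 above 0.02 m).
It fails at once if the shuttle table is pushed directly (over 10 N) instead of being cranked (contact force between any of the arm, the fingers and shuttle above 10 N).
It fails at once if another thing on the bench is moved by more than 30 mm, or a spare cap knocked over (angle between any of spare_cap0, spare_cap1's own z axis and vertical above 0.5 rad or distance of any of spare_cap0, spare_cap1, blank_jig, tape, wrench, driver, foil_roll from where it was at the start of the episode above 0.03 m).
It also fails if it takes over 58 s, if anything falls off the work surface, if the arm or the gripper's body presses on something with over 40 N, if the wrist force passes 120 N, or if a joint passes its speed limit or range.

ROBOT

A 6-joint arm with a two-finger parallel gripper is mounted at the origin on the work surface. World frame = base frame: x ahead of the robot, y to its left, z up, the work surface at z = 0. Lengths are in m, angles in rad, forces in N, time in s.
With the tool pointing down it reaches from about 0.25 to 0.775 m from the base axis. Payload 8.9 kg.
Tool frame: the origin (TCP) lies midway between the tips of the shut fingers; the grasp point (between the pads) lies 19 mm behind it; z points along the fingers, x is the direction in which the jaws open and shut, and the axes are right-handed (so a half turn about z gives the same grasp; the last joint's range is limited). The gripper opens to 85 mm and grips with 20 to 120 N. Pads are 22 mm wide; open, the fingers measure 114 mm over their backs; the gripper's body (76 mm by 85 mm) begins 54 mm behind the grasp point. The pads swing forward as they close: fully open they stand 13 mm farther back than shut.
Start: joints at [-1.466, 0.291, -0.153, 1.127, 0, 1.431], TCP at [0.127, -0.509, 0.231] pointing down, gripper open.
Joint ranges: [-2.52, 2.52], [-0.91, 1.74], [-1.3, 1.37], [-1.96, 2.02], [-1.52, 1.47], [-3.14, 3.14]. Speed limits (rad/s): [2.22, 2.22, 2.79, 3.14, 3.14, 3.14].

INTERFACE

Orientations are given as [roll, pitch, yaw] about the fixed x, y, z axes, in that order (R = Rz(yaw) Ry(pitch) Rx(roll)).
In Python, from rig import robot gives the robot as it stands.
- The arm moves only by the tool play_rows, never from a script. Its argument "plan" is a list of rows, each an object with "delta_rot": the turn, a rotation vector about the tool's x, y, z in rad, a list of three; "linear": the shift along the tool's x, y, z in m, a list of three; "claw": the opening in per cent of the stroke, from 0 (shut) to 100 (fully open). A call has 1 to 12 rows; each row is the pose to reach, as a shift and turn from the pose measured when the call began, along the tool's axes at that moment; what a row does not reach only later rows make up. A row lasts 1/10 s, in which the tool goes at most 50 mm and 8.59 degrees, less where a joint would pass 70% of its speed; a pose out of reach is approached as far as the arm can. A call with a gripper value outside its range is refused whole. The fingers move at their own pace and stop on an object; "grip_force" is the grip in N (left out, the last holds). Time passes only in rows, so rows that repeat a pose let the fingers close. It gives the time, the measured TCP pose, the force and the opening at its end, in the units of the state.
- robot.read_state(): the state, without advancing time (a new reading comes with each control period).
- robot.read_camera(name): name is "scene" or "top" or "wrist"; returns a dict with "pixels" (420x560x3 uint8, red, green, blue), "mtx" (3x3 intrinsics, pixels), "pose" (4x4, takes a point from camera to world coordinates). Camera axes: x right, y down, z forward; pixel columns grow to the right and rows downward; lengths in m; the calibration is good to about 2 mm. A picture is of the moment at which its call begins. There is no depth.
- robot.close_job(): hands the job in, once; it reports no verdict.
The state is a dict: "t": time; "qpos": joint angles; "dq": joint speeds; "effort": joint torques, N m; "tcp_pos": TCP position; "orientation": TCP orientation; "wrist_force": force on the tool from outside, world axes, zero at the start; "wrist_torque": the same for the moment, N m; "grip_width": finger opening in m.
Only numpy, scipy, OpenCV 4.12 (cv2) and the standard library are available. Lean on these libraries where they do the work, as an engineer would, in place of code of your own. Each camera call takes 0.05 s, during which the arm holds its last target.

## Working session

There is one attempt and no reset: what is moved stays moved. The work goes in short steps, Python scripts to look and compute and a tool call to move; the robot and the scene stay as the last step left them, time stands still between calls to the robot, and variables do not carry over. Pictures are saved under pics/ and viewed, and the job is handed in when it is done.

Besides the shell and the picture viewer there is one more tool, called after "Request:" as name([rows], argument=value, ...), one row to a line, values as JSON. play_rows: Moves the arm, as the interface text tells. Its arguments: {"type":"object","properties":{"plan":{"type":"array"},"grip_force":{"type":"number"}},"required":["plan"]}

```bash
ls; mkdir -p pics
python3 - <<'E'
from rig import robot
import cv2, numpy as np
print(robot.read_state())
for n in ["scene","top","wrist"]:
    c=robot.read_camera(n); print(n,c["mtx"].tolist(),np.round(c["pose"],4).tolist())
    cv2.imwrite(f"pics/{n}0.png",c["pixels"][:,:,::-1])
    np.savez(f"pics/{n}0.npz",**c)
E
```

```text
pics
{'t': 0.0, 'qpos': array([-1.46631287e+00,  2.91265034e-01, -1.54119065e-01,  1.12671153e+00,
        8.80418791e-07,  1.43145096e+00]), 'dq': array([ 0.0012096 ,  0.00044891, -0.00036276, -0.00112763,  0.00120584,
       -0.00038672]), 'effort': array([-1.29637090e-03, -5.37140644e+01,  3.31380236e+01,  1.57184555e-02,
       -2.91914866e-04,  9.95026568e-06]), 'tcp_pos': array([ 0.12668011, -0.5090347 ,  0.23074294]), 'orientation': array([-3.14141132e+00,  1.28658645e-03, -1.32696739e+00]), 'wrist_force': array([0.12875453, 0.33639423, 0.40503724]), 'wrist_torque': array([-0.00859779,  0.04044306,  0.00545851]), 'grip_width': 0.08549536974543585}
scene [[380.5137199989992, 0.0, 282.6005898237624], [0.0, 380.5137199989992, 209.70292142172048], [0.0, 0.0, 1.0]] [[-0.9963, -0.0743, 0.0423, 0.4525], [-0.0835, 0.7376, -0.67, 0.6979], [0.0186, -0.6711, -0.7411, 0.9096], [0.0, 0.0, 0.0, 1.0]]
top [[483.4006017011632, 0.0, 288.7481454275152], [0.0, 483.4006017011632, 202.15109092022155], [0.0, 0.0, 1.0]] [[0.0197, -0.9907, 0.1344, 0.3528], [-0.9998, -0.0182, 0.0123, -0.0308], [-0.0098, -0.1346, -0.9909, 1.3973], [0.0, 0.0, 0.0, 1.0]]
wrist [[306.3978237471142, 0.0, 287.64309213657793], [0.0, 306.3978237471142, 210.95349300698192], [0.0, 0.0, 1.0]] [[0.242, -0.9224, -0.3009, 0.2038], [-0.9703, -0.2304, -0.074, -0.4908], [-0.0011, 0.3099, -0.9508, 0.3732], [0.0, 0.0, 0.0, 1.0]]
```

View pics/scene0.png

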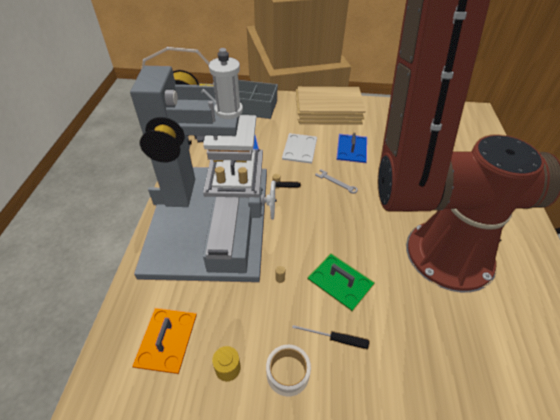

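View pics/top0.png

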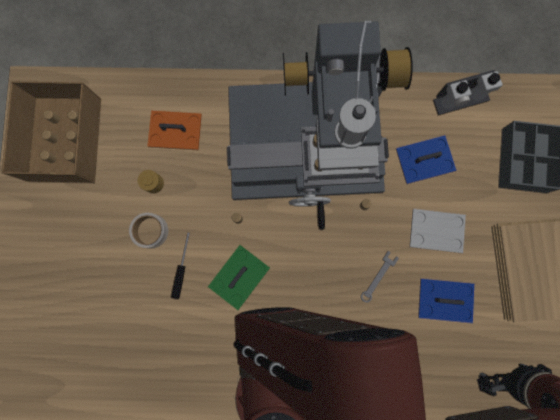

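View pics/wrist0.png

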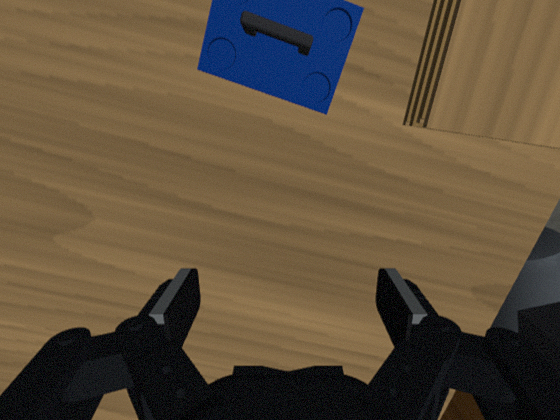

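Run:
```python
import cv2
t=cv2.imread("pics/top0.png")[125:240,215:400]
cv2.imwrite("pics/topc.png",cv2.resize(t,None,fx=4.3,fy=4.3,interpolation=cv2.INTER_CUBIC))
t=cv2.imread("pics/scene0.png")[100:290,130:310]
cv2.imwrite("pics/scenec.png",cv2.resize(t,None,fx=3.1,fy=3.1,interpolation=cv2.INTER_CUBIC))
```

```text
(no output)
```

View pics/topc.png

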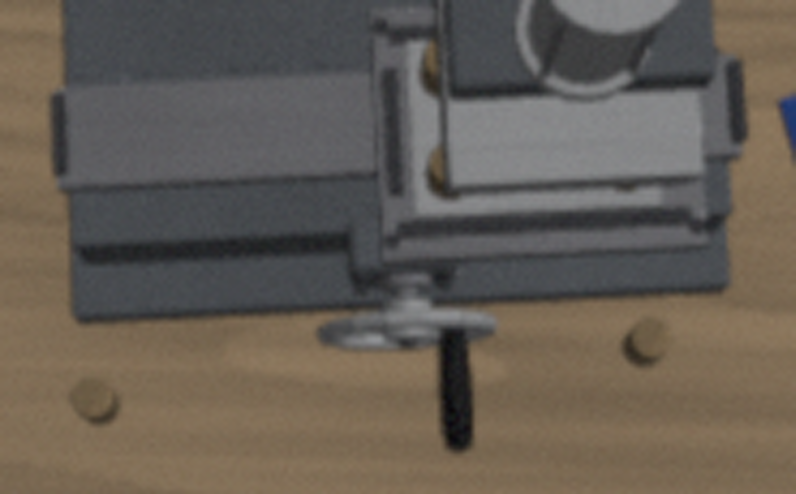

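View pics/scenec.png

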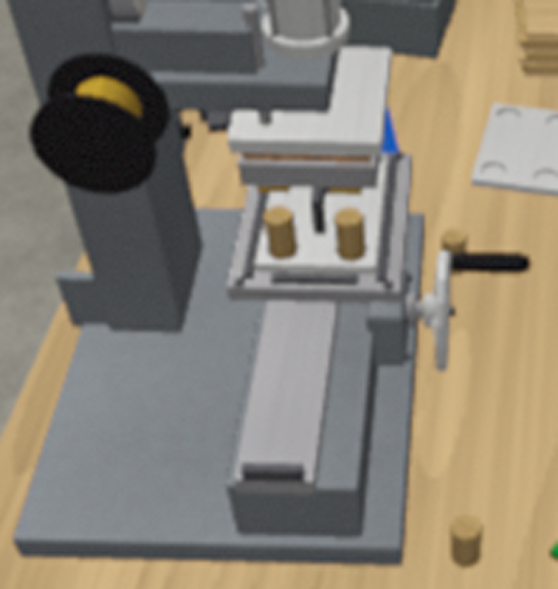

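```bash
cat > h.py <<'E'
import numpy as np, cv2
from scipy.optimize import least_squares
def proj(c,P):
    P=np.atleast_2d(P); T=np.linalg.inv(c["pose"]); q=P@T[:3,:3].T+T[:3,3]; q=q@c["mtx"].T
    return q[:,:2]/q[:,2:]
def p2w(px,py,yaw,P):
    P=np.atleast_2d(P); c,s=np.cos(yaw),np.sin(yaw)
    return np.c_[px+c*P[:,0]-s*P[:,1],py+s*P[:,0]+c*P[:,1],P[:,2]]
E
cat > fit.py <<'E'
from h import *
top=dict(np.load("pics/top0.npz")); sc=dict(np.load("pics/scene0.npz"))
T=lambda x,y:(x/4.3+215,y/4.3+125)
S=lambda x,y:(x/3.1+130,y/3.1+100)
def pts(j):
    a=j-.8; y,z=.048*np.sin(a),.1+.048*np.cos(a); sy=-.09+.018*j
    tp=[([-.2,y,z],T(458,442)),([-.124,y,z],T(453,332)),([-.08,sy+.1,.14],T(387,247)),([-.08,sy-.1,.14],T(708,232))]
    s=[([-.2,y,z],S(526,263)),([-.124,y,z],S(455,262)),([-.08,sy+.1,.14],S(403,287)),([.08,sy+.1,.14],S(233,287)),([-.08,sy-.1,.14],S(410,155))]
    return tp,s
def res(v):
    tp,s=pts(v[3])
    r=[]
    for c,l in((top,tp),(sc,s)):
        r.append(proj(c,p2w(*v[:3],[a for a,_ in l]))-[b for _,b in l])
    return np.vstack(r).ravel()
f=least_squares(res,[.65,0,0,.4],loss='soft_l1'); print(f.x,np.round(f.fun.reshape(-1,2),1).tolist())
E
python3 fit.py
```

```text
[ 0.64912936 -0.06116266  0.07957734  0.21533806] [[0.6, 2.2], [-0.2, -1.1], [-1.3, 3.1], [-0.2, 2.0], [1.2, -0.8], [-2.0, -0.9], [-1.0, 0.7], [-2.7, -0.2], [-0.4, -1.4]]
```

```bash
cat > ov.py <<'E'
from h import *
import sys
v=[float(a) for a in sys.argv[1:5]]
top=dict(np.load("pics/top0.npz")); sc=dict(np.load("pics/scene0.npz"))
j=v[3];a=j-.8; y,z=.048*np.sin(a),.1+.048*np.cos(a); sy=-.09+.018*j
def rect(x0,x1,y0,y1,z): return [[x0,y0,z],[x1,y0,z],[x1,y1,z],[x0,y1,z],[x0,y0,z]]
L=[[[-.2,y,z],[-.124,y,z]],rect(-.08,.08,sy-.1,sy+.1,.14),rect(-.0565,.0565,sy-.085,sy+.085,.146),
 [[-.124,.0575*np.sin(t),.1+.0575*np.cos(t)] for t in np.linspace(0,6.3,40)],rect(-.065,.065,-.16,-.02,.5),
 [[-.055,-.25,.0],[-.055,.25,0.]],[[-.055,0,.1],[-.165,0,.1]]]
for n,c,(x0,x1,y0,y1,k) in(("top",top,(215,400,125,240,4.3)),("scene",sc,(130,310,100,290,3.1))):
    im=cv2.resize(c["pixels"][y0:y1,x0:x1,::-1],None,fx=k,fy=k,interpolation=cv2.INTER_CUBIC)
    for l in L:
        q=((proj(c,p2w(*v[:3],np.array(l)))-[x0,y0])*k).astype(np.int32)
        cv2.polylines(im,[q.reshape(-1,1,2)],False,(0,0,255),1)
    cv2.imwrite(f"pics/ov_{n}{sys.argv[5]}.png",im)
E
python3 ov.py .649 -.061 .0796 .215 1
```

```text
(no output)
```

View pics/ov_top1.png

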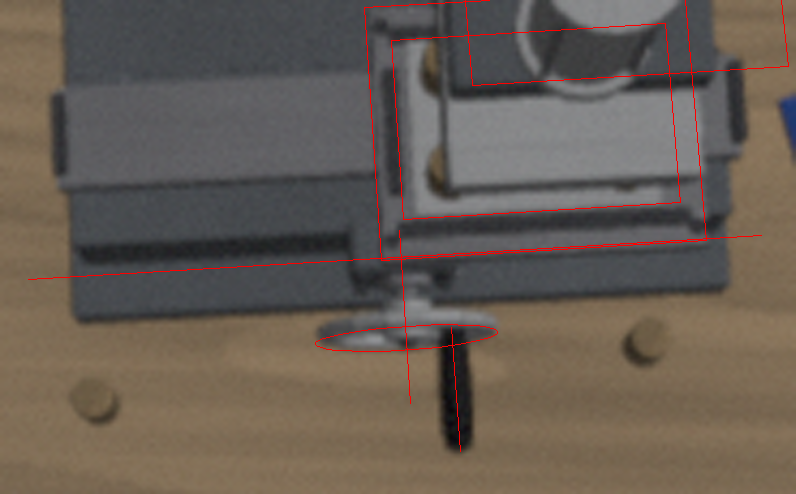

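View pics/ov_scene1.png

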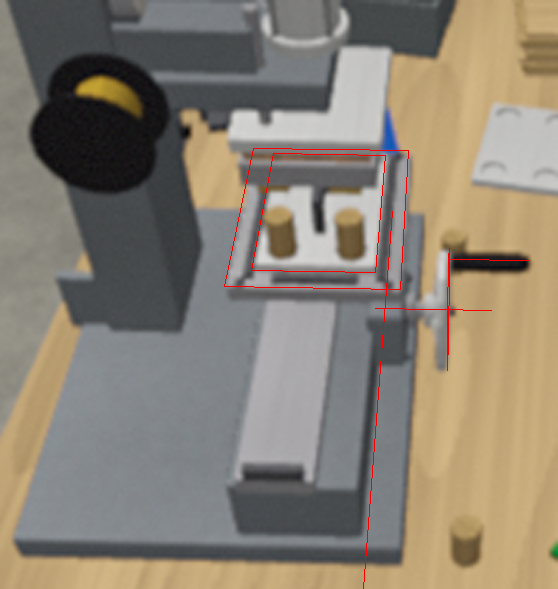

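```bash
python3 - <<'E'
from h import *
top=dict(np.load("pics/top0.npz")); sc=dict(np.load("pics/scene0.npz"))
T=lambda x,y:(x/4.3+215,y/4.3+125)
S=lambda x,y:(x/3.1+130,y/3.1+100)
def back(c,uv,z):
    d=c["pose"][:3,:3]@np.linalg.solve(c["mtx"],[*uv,1]); o=c["pose"][:3,3]
    return o+d*(z-o[2])/d[2]
for z in(0,.02):
  a=back(top,T(77,320),z);b=back(top,T(727,290),z); print(z,a,b,np.linalg.norm(a-b),np.arctan2(-(a-b)[0],(a-b)[1]))
# bed top edge line z~.12
a=back(top,T(65,188),.118);b=back(top,T(375,172),.118);print(a,b,np.arctan2(-(a-b)[0],(a-b)[1]))
a=back(sc,S(403,562),0);b=back(sc,S(17,555),0);print(a,b,np.linalg.norm(a-b))
E
sed -i "s/f=least/f=least/; s/^print.*//" fit.py
cat >> fit.py <<'E'
for yaw in (.04,.05,.06):
    f=least_squares(lambda u:res([u[0],u[1],yaw,u[2]]),[.65,0,.4],loss='soft_l1'); print(yaw,f.cost,f.x,np.round(f.fun.reshape(-1,2),1).tolist())
E
python3 fit.py
```

```text
0 [0.54736826 0.14999584 0.        ] [ 0.5760096  -0.29105616  0.        ] 0.4419809876741355 0.06484763233111217
0.02 [0.54458387 0.14740877 0.02      ] [ 0.57281526 -0.28733034  0.02      ] 0.4356548060083793 0.06484763233111222
[0.61445513 0.14522183 0.118     ] [ 0.62811586 -0.04915441  0.118     ] 0.07016448400301724
[ 5.44203898e-01  1.46678641e-01 -1.11022302e-16] [0.88507978 0.17198518 0.        ] 0.34181396246159224
[ 0.64912936 -0.06116266  0.07957734  0.21533806] [[0.6, 2.2], [-0.2, -1.1], [-1.3, 3.1], [-0.2, 2.0], [1.2, -0.8], [-2.0, -0.9], [-1.0, 0.7], [-2.7, -0.2], [-0.4, -1.4]]
0.04 14.786556229917402 [ 0.65260266 -0.06265825  0.093809  ] [[-0.1, 1.4], [0.2, -1.8], [-1.1, 1.6], [0.2, 3.5], [0.4, 0.4], [-2.7, -0.4], [-2.3, 0.5], [-3.7, -2.0], [0.9, -1.5]]
0.05 13.543990436954859 [ 0.65187301 -0.06187875  0.113078  ] [[0.1, 1.6], [0.1, -1.7], [-1.2, 1.9], [0.0, 3.0], [0.6, 0.2], [-2.6, -0.4], [-2.1, 0.6], [-3.5, -1.5], [0.5, -1.4]]
0.06 12.613720103570287 [ 0.65095669 -0.061207    0.13499367] [[0.3, 1.8], [0.1, -1.5], [-1.3, 2.3], [-0.1, 2.6], [0.8, -0.1], [-2.4, -0.5], [-1.7, 0.7], [-3.3, -1.0], [0.2, -1.4]]
```

Request:
play_rows([
  {"delta_rot": [0,0,-1.5],"linear": [-0.311,-0.431,-0.01],"claw": 100},
  {"delta_rot": [0,0,-1.5],"linear": [-0.311,-0.431,-0.01],"claw": 100},
  {"delta_rot": [0,0,-1.5],"linear": [-0.311,-0.431,-0.01],"claw": 100},
  {"delta_rot": [0,0,-1.5],"linear": [-0.311,-0.431,-0.01],"claw": 100},
  {"delta_rot": [0,0,-1.5],"linear": [-0.311,-0.431,-0.01],"claw": 100},
  {"delta_rot": [0,0,-1.5],"linear": [-0.311,-0.431,-0.01],"claw": 100},
  {"delta_rot": [0,0,-1.5],"linear": [-0.311,-0.431,-0.01],"claw": 100},
  {"delta_rot": [0,0,-1.5],"linear": [-0.311,-0.431,-0.01],"claw": 100},
  {"delta_rot": [0,0,-1.5],"linear": [-0.311,-0.431,-0.01],"claw": 100},
  {"delta_rot": [0,0,-1.5],"linear": [-0.311,-0.431,-0.01],"claw": 100},
  {"delta_rot": [0,0,-1.5],"linear": [-0.311,-0.431,-0.01],"claw": 100},
  {"delta_rot": [0,0,-1.5],"linear": [-0.311,-0.431,-0.01],"claw": 100},
], grip_force=40)

```text
t: 1.35
tcp_pos: [0.4717, -0.1004, 0.241]
orientation: [-3.14, -0.001, 0.177]
wrist_force: [0.1, 0.3, -0.3]
grip_width: 0.0855
```

Request:
play_rows([
  {"delta_rot": [0,0,-1.463],"linear": [0,0,0],"claw": 100},
  {"delta_rot": [0,0,-1.463],"linear": [0,0,0],"claw": 100},
  {"delta_rot": [0,0,-1.463],"linear": [0,0,0],"claw": 100},
  {"delta_rot": [0,0,-1.463],"linear": [0,0,0],"claw": 100},
  {"delta_rot": [0,0,-1.463],"linear": [0,0,0],"claw": 100},
  {"delta_rot": [0,0,-1.463],"linear": [0,0,0],"claw": 100},
  {"delta_rot": [0,0,-1.463],"linear": [0,0,0],"claw": 100},
  {"delta_rot": [0,0,-1.463],"linear": [0,0,0],"claw": 100},
  {"delta_rot": [0,0,-1.463],"linear": [0,0,0],"claw": 100},
  {"delta_rot": [0,0,-1.463],"linear": [0,0,0],"claw": 100},
  {"delta_rot": [0,0,-1.463],"linear": [0,0,0],"claw": 100},
])

```text
t: 2.45
tcp_pos: [0.4712, -0.1009, 0.2408]
orientation: [-3.141, -0.002, 1.641]
wrist_force: [0.5, -0.2, 0.1]
grip_width: 0.0853
```

Run:
```python
from rig import robot
import cv2, numpy as np
for n in ["wrist","scene"]:
    c=robot.read_camera(n)
    cv2.imwrite(f"pics/{n}1.png",c["pixels"][:,:,::-1])
    np.savez(f"pics/{n}1.npz",**c)
s=robot.read_state(); print(s["tcp_pos"],s["orientation"],s["qpos"])
```

```text
[ 0.47140041 -0.10072895  0.24088301] [ 3.14149041e+00 -1.78266050e-03  1.63639371e+00] [-0.36345971  0.20400291 -0.24341765  1.1240244   0.00166361 -0.42905755]
```

View pics/wrist1.png

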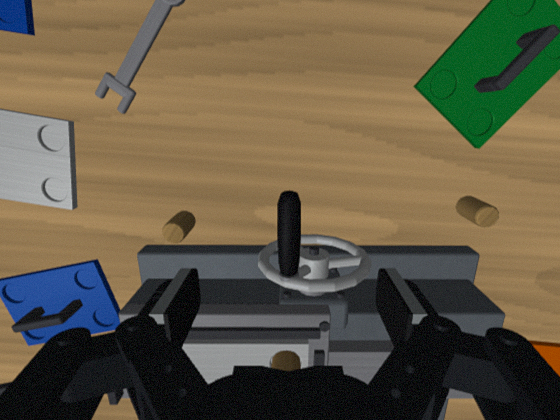

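View pics/scene1.png

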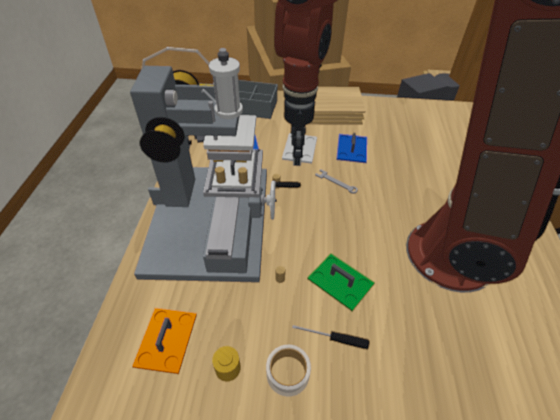

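```bash
cat > fit2.py <<'E'
from h import *
exec(open("fit.py").read().split("f=least")[0].replace("from h import *",""))
w=dict(np.load("pics/wrist1.npz"))
def res2(v):
    r=res(v); a=v[3]-.8; y,z=.048*np.sin(a),.1+.048*np.cos(a)
    th=np.linspace(0,2*np.pi,90)
    rim=proj(w,p2w(*v[:3],np.c_[np.full(90,-.124),.0575*np.sin(th),.1+.0575*np.cos(th)]))
    q=proj(w,p2w(*v[:3],[[-.2,y,z],[-.124,y,z]]))
    return np.r_[r, (q-[[289,199],[287.5,272]]).ravel(), rim[:,0].min()-258,rim[:,0].max()-370,rim[:,1].min()-235]
f=least_squares(res2,[.65,-.06,.068,.2],loss='soft_l1'); print(f.x,np.round(f.fun,1)[18:])
f=least_squares(lambda u:res2([u[0],u[1],.068,u[2]]),[.65,-.06,.2],loss='soft_l1'); print(f.x,np.round(f.fun,1))
E
python3 fit2.py
python3 - <<'E'
import cv2
t=cv2.imread("pics/wrist1.png")[180:330,220:400]
cv2.imwrite("pics/w1c.png",cv2.resize(t,None,fx=4,fy=4,interpolation=cv2.INTER_CUBIC))
E
```

```text
[ 0.65358332 -0.06292839  0.06019945  0.20841246] [-0.4 -5.9  0.1  3.4 -0.9  2.  -0.6]
[ 0.65328386 -0.06213341  0.21887438] [ 0.1  0.8 -0.4 -2.5 -1.3  1.5 -0.1  1.2 -0.  -0.5 -3.3 -0.8 -2.5  0.6
 -4.1 -0.7 -1.  -1.5 -0.8 -5.9  0.4  3.5 -1.   1.9 -0.8]
```

View pics/w1c.png

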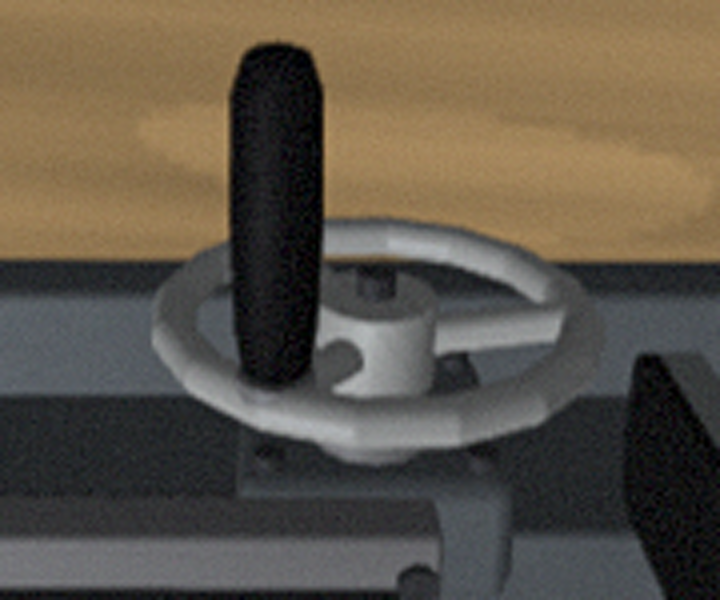

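```bash
sed -i 's/\[289,199\],\[287.5,272\]/[289,192.5],[288.5,276]/' fit2.py
cat >> fit2.py <<'E'
v=[f.x[0],f.x[1],.068,f.x[2]]
for x in np.arange(-.17,-.11,.01): print(round(x,3),proj(w,p2w(*v[:3],[[x,0,.1],[x,0,.112],[x,0,.088]])).round(1).tolist())
print(p2w(*v[:3],[[-.185,.048*np.sin(v[3]-.8),.1+.048*np.cos(v[3]-.8)],[-.185,0,.1]]))
from rig import robot; print(robot.read_state()['tcp_pos'])
E
python3 fit2.py
```

```text
[ 0.65293163 -0.0628072   0.06772168  0.24662193] [-0.1  0.4 -0.  -0.5 -1.6  1.3 -1.1]
[ 0.6529185  -0.06278127  0.24707714] [-0.1  0.9 -0.6 -2.4 -1.2  1.6 -0.1  1.4  0.1 -0.6 -3.1 -0.9 -2.3  0.6
 -3.9 -0.8 -0.8 -1.5 -0.1  0.4 -0.  -0.5 -1.6  1.3 -1.1]
-0.17 [[314.4, 212.3], [315.5, 216.3], [313.4, 208.6]]
-0.16 [[314.1, 222.0], [315.2, 226.3], [313.1, 218.0]]
-0.15 [[313.8, 231.5], [314.9, 236.1], [312.9, 227.1]]
-0.14 [[313.5, 240.7], [314.5, 245.7], [312.6, 236.1]]
-0.13 [[313.2, 249.9], [314.2, 255.1], [312.3, 245.0]]
-0.12 [[313.0, 258.8], [313.9, 264.3], [312.0, 253.6]]
-0.11 [[312.7, 267.5], [313.6, 273.3], [311.8, 262.1]]
[[ 0.47005892 -0.1005018   0.14084767]
 [ 0.46834606 -0.07535157  0.1       ]]
[ 0.47140041 -0.10072895  0.24088301]
```

Request:
play_rows([
  {"delta_rot": [0,0,0],"linear": [0,-0.001,0.04],"claw": 100},
  {"delta_rot": [0,0,0],"linear": [0,-0.001,0.08],"claw": 80},
  {"delta_rot": [0,0,0],"linear": [0,-0.001,0.105],"claw": 60},
  {"delta_rot": [0,0,0],"linear": [0,-0.001,0.118],"claw": 60},
  {"delta_rot": [0,0,0],"linear": [0,-0.001,0.118],"claw": 50},
  {"delta_rot": [0,0,0],"linear": [0,-0.001,0.118],"claw": 50},
])

```text
t: 3.15
tcp_pos: [0.4705, -0.1008, 0.1233]
orientation: [3.141, -0.002, 1.635]
wrist_force: [0.2, 0.6, 0.6]
grip_width: 0.0428
```

Run:
```python
from rig import robot
import cv2, numpy as np
for n in ["wrist"]:
    c=robot.read_camera(n)
    cv2.imwrite(f"pics/{n}2.png",c["pixels"][:,:,::-1])
    np.savez(f"pics/{n}2.npz",**c)
s=robot.read_state(); print(s["t"],s["tcp_pos"],s["orientation"],s["wrist_force"],s["grip_width"])
```

```text
3.2 [ 0.47092271 -0.10089337  0.12370488] [ 3.14048300e+00 -1.29436367e-03  1.63499505e+00] [0.22567744 0.29240396 0.38340356] 0.04248002455439731
```

View pics/wrist2.png

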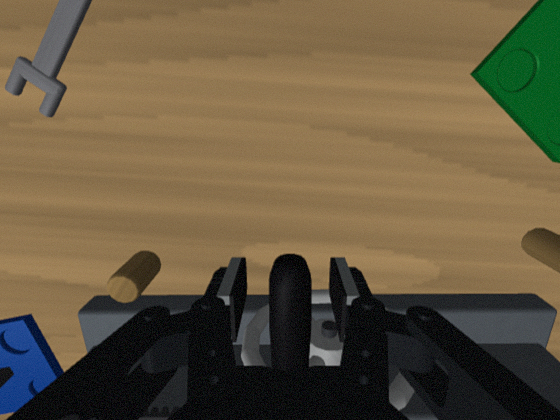

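Request:
play_rows([
  {"delta_rot": [0,0,0],"linear": [0,0,0],"claw": 0},
  {"delta_rot": [0,0,0],"linear": [0,0,0],"claw": 0},
  {"delta_rot": [0,0,0],"linear": [0,0,0],"claw": 0},
  {"delta_rot": [0,0,0],"linear": [0,0,0],"claw": 0},
  {"delta_rot": [0,0,0],"linear": [0,0,0],"claw": 0},
], grip_force=30)

```text
t: 3.7
tcp_pos: [0.4716, -0.101, 0.1243]
orientation: [3.139, -0.001, 1.635]
wrist_force: [1.2, 2.3, 5.5]
grip_width: 0.0188
```

```bash
cat > arc.py <<'E'
import numpy as np,sys
# args: a_start a_step n   -> rows x,z shift
a0,st,n=float(sys.argv[1]),float(sys.argv[2]),int(sys.argv[3])
R=.048
for k in range(1,n+1):
    a=a0+st*k; print(round(a,2),"[%.4f, 0, %.4f]"%(R*(np.sin(a)-np.sin(a0)),-R*(np.cos(a)-np.cos(a0))))
E
python3 arc.py -.553 .12 8
```

```text
-0.43 [0.0051, 0, -0.0027]
-0.31 [0.0104, 0, -0.0048]
-0.19 [0.0160, 0, -0.0063]
-0.07 [0.0217, 0, -0.0070]
0.05 [0.0275, 0, -0.0071]
0.17 [0.0332, 0, -0.0065]
0.29 [0.0388, 0, -0.0052]
0.41 [0.0442, 0, -0.0032]
```

Request:
play_rows([
  {"delta_rot": [0,0,0],"linear": [0.005,0,-0.0027],"claw": 0},
  {"delta_rot": [0,0,0],"linear": [0.0104,0,-0.0048],"claw": 0},
  {"delta_rot": [0,0,0],"linear": [0.016,0,-0.0063],"claw": 0},
  {"delta_rot": [0,0,0],"linear": [0.0217,0,-0.007],"claw": 0},
  {"delta_rot": [0,0,0],"linear": [0.0275,0,-0.0071],"claw": 0},
  {"delta_rot": [0,0,0],"linear": [0.0332,0,-0.0065],"claw": 0},
  {"delta_rot": [0,0,0],"linear": [0.0388,0,-0.0052],"claw": 0},
  {"delta_rot": [0,0,0],"linear": [0.0442,0,-0.0032],"claw": 0},
  {"delta_rot": [0,0,0],"linear": [0.0442,0,-0.0032],"claw": 0},
])

```text
t: 4.6
tcp_pos: [0.4686, -0.0558, 0.1285]
orientation: [3.138, -0.001, 1.636]
wrist_force: [-3.3, 3.8, 14.2]
grip_width: 0.0185
```

```bash
cat > st.py <<'E'
from rig import robot
import cv2, numpy as np, sys
if len(sys.argv)>2:
  for n in sys.argv[2:]:
    c=robot.read_camera(n); k=sys.argv[1]
    cv2.imwrite(f"pics/{n}{k}.png",c["pixels"][:,:,::-1]); np.savez(f"pics/{n}{k}.npz",**c)
s=robot.read_state(); print(s["t"],s["tcp_pos"].round(4),s["orientation"].round(3),s["wrist_force"].round(1),round(s["grip_width"],4))
d=s["tcp_pos"]-[.65292,-.06278,.083]; c,si=np.cos(.068),np.sin(.068)
y=-si*d[0]+c*d[1]; print("press x",c*d[0]+si*d[1],"y",y,"z",d[2],"R",np.hypot(y,d[2]),"a",np.arctan2(y,d[2]))
E
python3 st.py 3 scene
```

```text
4.65 [ 0.4686 -0.0558  0.1285] [ 3.139e+00 -2.000e-03  1.636e+00] [-2.5  4.  14.5] 0.0189
press x -0.18342623588200868 y 0.019466962263153722 z 0.04547332835855179 R 0.049464999866165184 a 0.40449029031982775
```

Run:
```python
import cv2
t=cv2.imread("pics/scene3.png")[100:290,130:310]
cv2.imwrite("pics/scene3c.png",cv2.resize(t,None,fx=3.1,fy=3.1,interpolation=cv2.INTER_CUBIC))
```

```text
(no output)
```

View pics/scene3c.png

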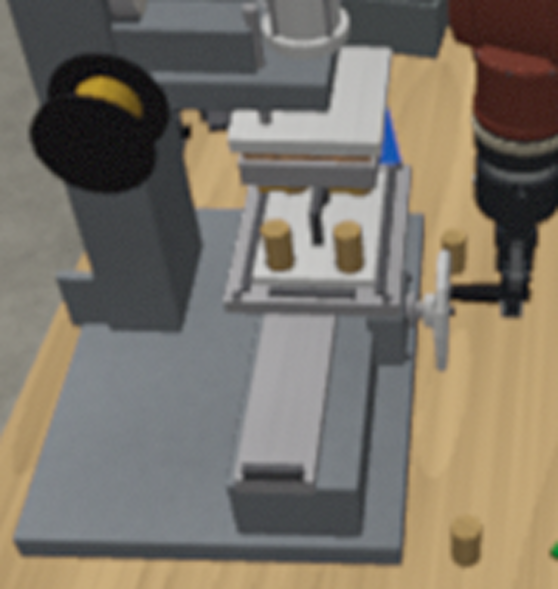

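```bash
python3 arc.py .41 .17 12
```

```text
0.58 [0.0072, 0, 0.0039]
0.75 [0.0136, 0, 0.0089]
0.92 [0.0191, 0, 0.0149]
1.09 [0.0234, 0, 0.0218]
1.26 [0.0266, 0, 0.0293]
1.43 [0.0284, 0, 0.0373]
1.6 [0.0288, 0, 0.0454]
1.77 [0.0279, 0, 0.0535]
1.94 [0.0256, 0, 0.0613]
2.11 [0.0221, 0, 0.0687]
2.28 [0.0173, 0, 0.0753]
2.45 [0.0115, 0, 0.0810]
```

Request:
play_rows([
  {"delta_rot": [0,0,0],"linear": [0.0072,0,0.0039],"claw": 0},
  {"delta_rot": [0,0,0],"linear": [0.0136,0,0.0089],"claw": 0},
  {"delta_rot": [0,0,0],"linear": [0.0191,0,0.0149],"claw": 0},
  {"delta_rot": [0,0,0],"linear": [0.0234,0,0.0218],"claw": 0},
  {"delta_rot": [0,0,0],"linear": [0.0266,0,0.0293],"claw": 0},
  {"delta_rot": [0,0,0],"linear": [0.0284,0,0.0373],"claw": 0},
  {"delta_rot": [0,0,0],"linear": [0.0288,0,0.0454],"claw": 0},
  {"delta_rot": [0,0,0],"linear": [0.0279,0,0.0535],"claw": 0},
  {"delta_rot": [0,0,0],"linear": [0.0256,0,0.0613],"claw": 0},
])

```text
t: 5.55
tcp_pos: [0.4668, -0.0294, 0.0672]
orientation: [3.139, -0.003, 1.636]
wrist_force: [-0.2, 1.8, 5.5]
grip_width: 0.0185
```

```bash
python3 st.py
```

```text
5.55 [ 0.4668 -0.0294  0.0672] [ 3.139e+00 -3.000e-03  1.636e+00] [-0.2  1.8  5.5] 0.0185
press x -0.1834220749538749 y 0.04593305619520493 z -0.015823619811417458 R 0.048582225096923434 a 1.9025568015483283
```

```bash
python3 arc.py 1.91 .17 12
```

```text
2.08 [-0.0034, 0, 0.0074]
2.25 [-0.0079, 0, 0.0142]
2.42 [-0.0136, 0, 0.0201]
2.59 [-0.0201, 0, 0.0249]
2.76 [-0.0274, 0, 0.0286]
2.93 [-0.0352, 0, 0.0310]
3.1 [-0.0433, 0, 0.0320]
3.27 [-0.0514, 0, 0.0316]
3.44 [-0.0594, 0, 0.0299]
3.61 [-0.0669, 0, 0.0269]
3.78 [-0.0739, 0, 0.0226]
3.95 [-0.0800, 0, 0.0172]
```

Request:
play_rows([
  {"delta_rot": [0,0,0],"linear": [-0.0034,0,0.0074],"claw": 0},
  {"delta_rot": [0,0,0],"linear": [-0.0079,0,0.0142],"claw": 0},
  {"delta_rot": [0,0,0],"linear": [-0.0136,0,0.0201],"claw": 0},
  {"delta_rot": [0,0,0],"linear": [-0.0201,0,0.0249],"claw": 0},
  {"delta_rot": [0,0,0],"linear": [-0.0274,0,0.0286],"claw": 0},
  {"delta_rot": [0,0,0],"linear": [-0.0352,0,0.031],"claw": 0},
  {"delta_rot": [0,0,0],"linear": [-0.0433,0,0.032],"claw": 0},
  {"delta_rot": [0,0,0],"linear": [-0.0514,0,0.0316],"claw": 0},
  {"delta_rot": [0,0,0],"linear": [-0.0594,0,0.0299],"claw": 0},
  {"delta_rot": [0,0,0],"linear": [-0.0669,0,0.0269],"claw": 0},
  {"delta_rot": [0,0,0],"linear": [-0.0739,0,0.0226],"claw": 0},
])

```text
t: 6.65
tcp_pos: [0.4717, -0.1012, 0.0447]
orientation: [3.138, -0.007, 1.637]
wrist_force: [2.7, 10.7, 5.1]
grip_width: 0.0185
```

```bash
python3 st.py 4 scene wrist;  python3 - <<'E'
import cv2
t=cv2.imread("pics/scene4.png")[100:290,130:310]
cv2.imwrite("pics/scene4c.png",cv2.resize(t,None,fx=3.1,fy=3.1,interpolation=cv2.INTER_CUBIC))
E
```

```text
6.75 [ 0.4718 -0.1022  0.0452] [ 3.138 -0.005  1.637] [-2.   5.4 13.5] 0.0185
press x -0.18336941901390638 y -0.026985666013556217 z -0.037823111941546986 R 0.04646303872044959 a -2.5218833300589956
```

View pics/scene4c.png

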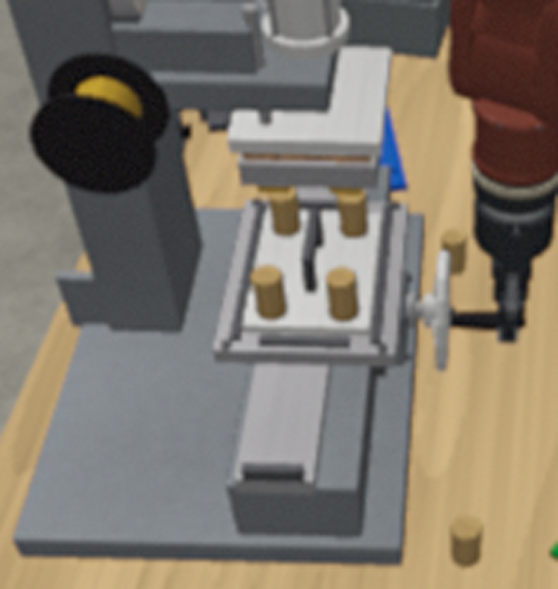

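```bash
python3 arc.py 3.75 .17 12
```

```text
3.92 [-0.0063, 0, -0.0052]
4.09 [-0.0116, 0, -0.0114]
4.26 [-0.0157, 0, -0.0184]
4.43 [-0.0187, 0, -0.0260]
4.6 [-0.0203, 0, -0.0340]
4.77 [-0.0205, 0, -0.0422]
4.94 [-0.0193, 0, -0.0502]
5.11 [-0.0168, 0, -0.0580]
5.28 [-0.0130, 0, -0.0652]
5.45 [-0.0081, 0, -0.0717]
5.62 [-0.0021, 0, -0.0772]
5.79 [0.0047, 0, -0.0817]
```

Request:
play_rows([
  {"delta_rot": [0,0,0],"linear": [-0.0063,0,-0.0052],"claw": 0},
  {"delta_rot": [0,0,0],"linear": [-0.0116,0,-0.0114],"claw": 0},
  {"delta_rot": [0,0,0],"linear": [-0.0157,0,-0.0184],"claw": 0},
  {"delta_rot": [0,0,0],"linear": [-0.0187,0,-0.026],"claw": 0},
  {"delta_rot": [0,0,0],"linear": [-0.0203,0,-0.034],"claw": 0},
  {"delta_rot": [0,0,0],"linear": [-0.0205,0,-0.0422],"claw": 0},
  {"delta_rot": [0,0,0],"linear": [-0.0193,0,-0.0502],"claw": 0},
  {"delta_rot": [0,0,0],"linear": [-0.0168,0,-0.058],"claw": 0},
  {"delta_rot": [0,0,0],"linear": [-0.013,0,-0.0652],"claw": 0},
  {"delta_rot": [0,0,0],"linear": [-0.0081,0,-0.0717],"claw": 0},
])

```text
t: 7.75
tcp_pos: [0.4722, -0.1101, 0.1168]
orientation: [3.138, -0.006, 1.637]
wrist_force: [6.1, 2.0, -9.7]
grip_width: 0.0182
```

```bash
python3 st.py
```

```text
7.75 [ 0.4722 -0.1101  0.1168] [ 3.138 -0.006  1.637] [ 6.1  2.  -9.7] 0.0182
press x -0.1834979861262864 y -0.03488426881613779 z 0.03377513139135334 R 0.04855586176085999 a -0.8015509546698381
```

```bash
python3 arc.py -.82 .17 12
```

```text
-0.65 [0.0060, 0, -0.0055]
-0.48 [0.0129, 0, -0.0098]
-0.31 [0.0205, 0, -0.0130]
-0.14 [0.0284, 0, -0.0148]
0.03 [0.0365, 0, -0.0152]
0.2 [0.0446, 0, -0.0143]
0.37 [0.0525, 0, -0.0120]
0.54 [0.0598, 0, -0.0084]
0.71 [0.0664, 0, -0.0037]
0.88 [0.0721, 0, 0.0022]
1.05 [0.0767, 0, 0.0089]
1.22 [0.0802, 0, 0.0163]
```

Request:
play_rows([
  {"delta_rot": [0,0,0],"linear": [0.006,0,-0.0055],"claw": 0},
  {"delta_rot": [0,0,0],"linear": [0.0129,0,-0.0098],"claw": 0},
  {"delta_rot": [0,0,0],"linear": [0.0205,0,-0.013],"claw": 0},
  {"delta_rot": [0,0,0],"linear": [0.0284,0,-0.0148],"claw": 0},
  {"delta_rot": [0,0,0],"linear": [0.0365,0,-0.0152],"claw": 0},
  {"delta_rot": [0,0,0],"linear": [0.0446,0,-0.0143],"claw": 0},
  {"delta_rot": [0,0,0],"linear": [0.0525,0,-0.012],"claw": 0},
  {"delta_rot": [0,0,0],"linear": [0.0598,0,-0.0084],"claw": 0},
  {"delta_rot": [0,0,0],"linear": [0.0664,0,-0.0037],"claw": 0},
  {"delta_rot": [0,0,0],"linear": [0.0721,0,0.0022],"claw": 0},
  {"delta_rot": [0,0,0],"linear": [0.0767,0,0.0089],"claw": 0},
])

```text
t: 8.85
tcp_pos: [0.467, -0.0327, 0.1087]
orientation: [3.138, -0.006, 1.637]
wrist_force: [-0.0, -1.4, 5.3]
grip_width: 0.0186
```

```bash
python3 st.py 5 scene;  python3 - <<'E'
import cv2
t=cv2.imread("pics/scene5.png")[100:290,130:310]
cv2.imwrite("pics/scene5c.png",cv2.resize(t,None,fx=3.1,fy=3.1,interpolation=cv2.INTER_CUBIC))
E
```

```text
8.9 [ 0.467  -0.0321  0.1078] [ 3.138 -0.007  1.637] [ 3.2  1.4 -0.1] 0.019
press x -0.18343875563301157 y 0.043213773402684015 z 0.024810001724258443 R 0.04982937283627226 a 1.0496217249646767
```

View pics/scene5c.png

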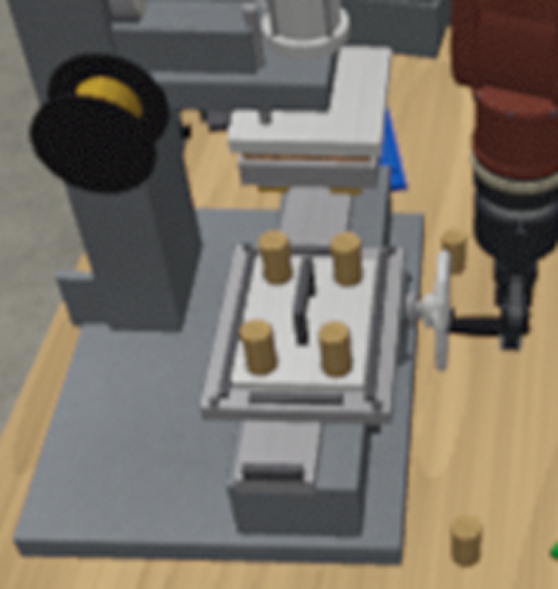

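```bash
python3 arc.py 1.07 .17 12
```

```text
1.24 [0.0033, 0, 0.0075]
1.41 [0.0053, 0, 0.0154]
1.58 [0.0059, 0, 0.0235]
1.75 [0.0051, 0, 0.0316]
1.92 [0.0030, 0, 0.0395]
2.09 [-0.0004, 0, 0.0469]
2.26 [-0.0051, 0, 0.0536]
2.43 [-0.0108, 0, 0.0594]
2.6 [-0.0174, 0, 0.0642]
2.77 [-0.0247, 0, 0.0678]
2.94 [-0.0325, 0, 0.0701]
3.11 [-0.0406, 0, 0.0710]
```

Request:
play_rows([
  {"delta_rot": [0,0,0],"linear": [0.0033,0,0.0075],"claw": 0},
  {"delta_rot": [0,0,0],"linear": [0.0053,0,0.0154],"claw": 0},
  {"delta_rot": [0,0,0],"linear": [0.0059,0,0.0235],"claw": 0},
  {"delta_rot": [0,0,0],"linear": [0.0051,0,0.0316],"claw": 0},
  {"delta_rot": [0,0,0],"linear": [0.003,0,0.0395],"claw": 0},
  {"delta_rot": [0,0,0],"linear": [-0.0004,0,0.0469],"claw": 0},
  {"delta_rot": [0,0,0],"linear": [-0.0051,0,0.0536],"claw": 0},
  {"delta_rot": [0,0,0],"linear": [-0.0108,0,0.0594],"claw": 0},
  {"delta_rot": [0,0,0],"linear": [-0.0174,0,0.0642],"claw": 0},
  {"delta_rot": [0,0,0],"linear": [-0.0225,0,0.067],"claw": 0},
  {"delta_rot": [0,0,0],"linear": [-0.0275,0,0.069],"claw": 0},
])

```text
t: 10.0
tcp_pos: [0.4689, -0.0589, 0.0387]
orientation: [3.138, -0.008, 1.637]
wrist_force: [-1.3, 1.3, 13.1]
grip_width: 0.0182
```

```bash
python3 st.py
```

```text
10.0 [ 0.4689 -0.0589  0.0387] [ 3.138 -0.008  1.637] [-1.3  1.3 13.1] 0.0182
press x -0.18335605682715142 y 0.01638410524758148 z -0.04434642111970644 R 0.0472762516586306 a 2.7876902441274396
```

Request:
play_rows([
  {"delta_rot": [0,0,0],"linear": [-0.004,0,0.0013],"claw": 0},
  {"delta_rot": [0,0,0],"linear": [-0.007,0,0.002],"claw": 0},
  {"delta_rot": [0,0,0],"linear": [-0.008,0,0.002],"claw": 0},
  {"delta_rot": [0,0,0],"linear": [-0.008,0,0.002],"claw": 0},
])

```text
t: 10.4
tcp_pos: [0.4692, -0.0639, 0.0371]
orientation: [3.137, -0.014, 1.639]
wrist_force: [-1.2, 14.1, 19.9]
grip_width: 0.0188
```

```bash
python3 st.py 6 scene;  python3 - <<'E'
import cv2
t=cv2.imread("pics/scene6.png")[100:290,130:310]
cv2.imwrite("pics/scene6c.png",cv2.resize(t,None,fx=3.1,fy=3.1,interpolation=cv2.INTER_CUBIC))
E
```

```text
10.45 [ 0.4692 -0.0638  0.0371] [ 3.137 -0.014  1.639] [-2.5 13.1 19.5] 0.0188
press x -0.18333848033173503 y 0.011422060751777924 z -0.04585983964542905 R 0.0472608544582276 a 2.8974945988180782
```

View pics/scene6c.png

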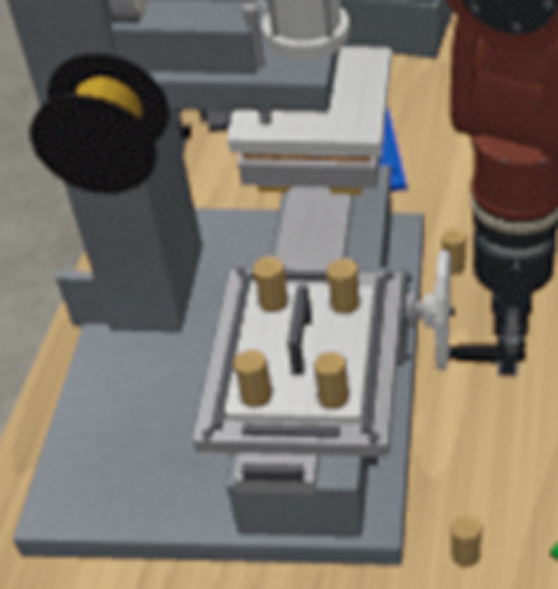

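Request:
play_rows([
  {"delta_rot": [0,0,0],"linear": [0,0,0],"claw": 50},
  {"delta_rot": [0,0,0],"linear": [0,0,0],"claw": 50},
  {"delta_rot": [0,0,0],"linear": [0,0,0],"claw": 50},
  {"delta_rot": [0,0,0],"linear": [0,-0.002,-0.02],"claw": 50},
  {"delta_rot": [0,0,0],"linear": [0,-0.004,-0.06],"claw": 60},
  {"delta_rot": [0,0,0],"linear": [0,-0.004,-0.1],"claw": 60},
  {"delta_rot": [0,0,0],"linear": [0,-0.004,-0.14],"claw": 60},
  {"delta_rot": [0,0,0],"linear": [0,-0.004,-0.18],"claw": 60},
  {"delta_rot": [0,0,0],"linear": [0,-0.004,-0.22],"claw": 60},
  {"delta_rot": [0,0,0],"linear": [0,-0.004,-0.24],"claw": 60},
])

```text
t: 11.45
tcp_pos: [0.4652, -0.068, 0.2802]
orientation: [3.134, -0.012, 1.639]
wrist_force: [0.7, 0.0, 0.4]
grip_width: 0.0514
```

```bash
python3 st.py 7 scene wrist;  python3 - <<'E'
import cv2
t=cv2.imread("pics/scene7.png")[100:290,130:310]
cv2.imwrite("pics/scene7c.png",cv2.resize(t,None,fx=3.1,fy=3.1,interpolation=cv2.INTER_CUBIC))
from h import *
c=dict(np.load("pics/scene7.npz"))
v=(.65292,-.06278,.068)
for j in(9.6,9.8,10.):
  sy=-.09+.018*j; print(j,((proj(c,p2w(*v,[[-.08,sy+.1,.14],[.08,sy+.1,.14],[-.08,sy-.1,.14]]))-[130,100])*3.1).round(0).tolist())
E
```

```text
11.55 [ 0.4657 -0.0682  0.2797] [ 3.133 -0.012  1.639] [ 0.8 -0.8 -0.8] 0.0514
press x -0.18712510811416105 y 0.007302991925369841 z 0.19667502677058296 R 0.1968105684313511 a 0.03711522682490179
9.6 [[384.0, 435.0], [188.0, 431.0], [398.0, 265.0]]
9.8 [[383.0, 439.0], [187.0, 434.0], [398.0, 267.0]]
10.0 [[383.0, 442.0], [187.0, 438.0], [397.0, 270.0]]
```

View pics/scene7c.png

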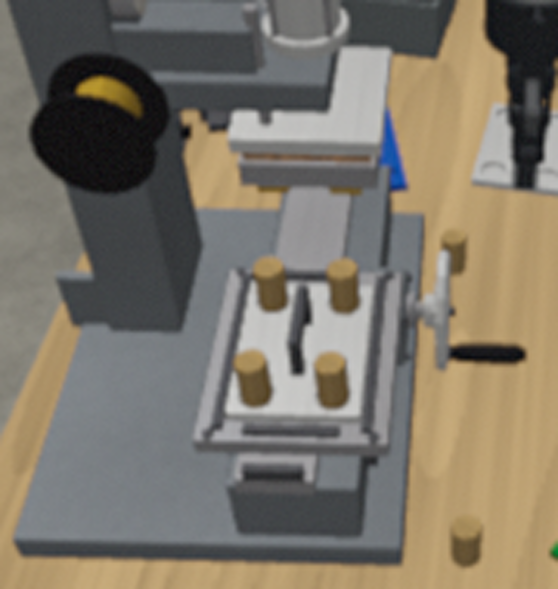

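View pics/wrist7.png

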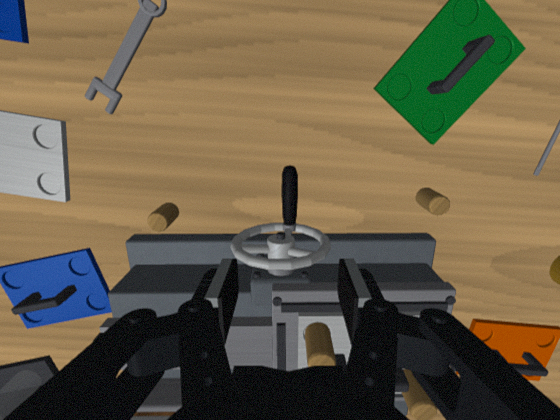

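```bash
cat > go.py <<'E'
from rig import robot
import numpy as np,sys
from scipy.spatial.transform import Rotation as Ro
s=robot.read_state(); R=Ro.from_euler("xyz",s["orientation"])
t=np.array([float(a) for a in sys.argv[1:4]]); yaw=float(sys.argv[4])
print("lin",R.inv().apply(t-s["tcp_pos"]).round(4),"rot",(R.inv()*Ro.from_euler("xyz",[np.pi,0,yaw])).as_rotvec().round(3),s["qpos"].round(2))
E
python3 go.py .645 .027 .28 .068
```

```text
lin [0.0828 0.1853 0.0023] rot [-0.002 -0.017  1.571] [-0.31  0.16 -0.2   1.21  0.01 -0.38]
```

Request:
play_rows([
  {"delta_rot": [-0.002,-0.017,1.571],"linear": [0.04,0.04,0.002],"claw": 60},
  {"delta_rot": [-0.002,-0.017,1.571],"linear": [0.083,0.07,0.002],"claw": 70},
  {"delta_rot": [-0.002,-0.017,1.571],"linear": [0.083,0.1,0.002],"claw": 80},
  {"delta_rot": [-0.002,-0.017,1.571],"linear": [0.083,0.13,0.002],"claw": 80},
  {"delta_rot": [-0.002,-0.017,1.571],"linear": [0.083,0.16,0.002],"claw": 80},
  {"delta_rot": [-0.002,-0.017,1.571],"linear": [0.083,0.185,0.002],"claw": 80},
  {"delta_rot": [-0.002,-0.017,1.571],"linear": [0.083,0.185,0.002],"claw": 80},
  {"delta_rot": [-0.002,-0.017,1.571],"linear": [0.083,0.185,0.002],"claw": 80},
  {"delta_rot": [-0.002,-0.017,1.571],"linear": [0.083,0.185,0.002],"claw": 80},
  {"delta_rot": [-0.002,-0.017,1.571],"linear": [0.083,0.185,0.002],"claw": 80},
  {"delta_rot": [-0.002,-0.017,1.571],"linear": [0.083,0.185,0.002],"claw": 80},
  {"delta_rot": [-0.002,-0.017,1.571],"linear": [0.083,0.185,0.002],"claw": 80},
])

```text
t: 12.75
tcp_pos: [0.6442, 0.0271, 0.2786]
orientation: [-3.142, 0.003, 0.066]
wrist_force: [-0.3, 0.1, -0.3]
grip_width: 0.0681
```

```bash
python3 st.py 8 wrist top;  python3 - <<'E'
import cv2
t=cv2.imread("pics/top8.png")[125:240,215:400]
cv2.imwrite("pics/top8c.png",cv2.resize(t,None,fx=4.3,fy=4.3,interpolation=cv2.INTER_CUBIC))
E
python3 go.py .645 .027 .28 .068
```

```text
12.85 [0.6444 0.0271 0.2792] [-3.142e+00  2.000e-03  7.100e-02] [ 0.2 -0.7  0. ] 0.0684
press x -0.002426620214199755 y 0.09026701458203347 z 0.19622119262877752 R 0.2159881718016356 a 0.431160890478047
lin [ 0.0006  0.0002 -0.0008] rot [-0.     0.002  0.003] [-0.07  0.52  0.32  1.37 -0.    1.43]
```

View pics/wrist8.png

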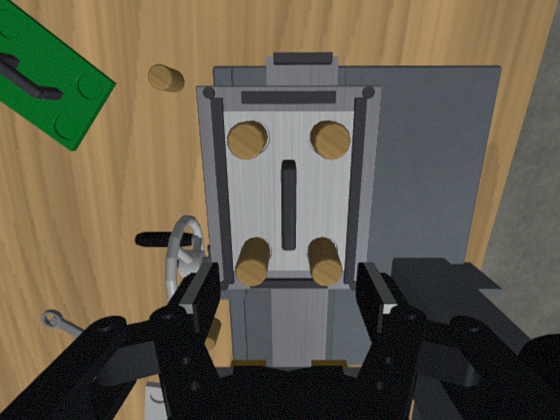

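View pics/top8c.png

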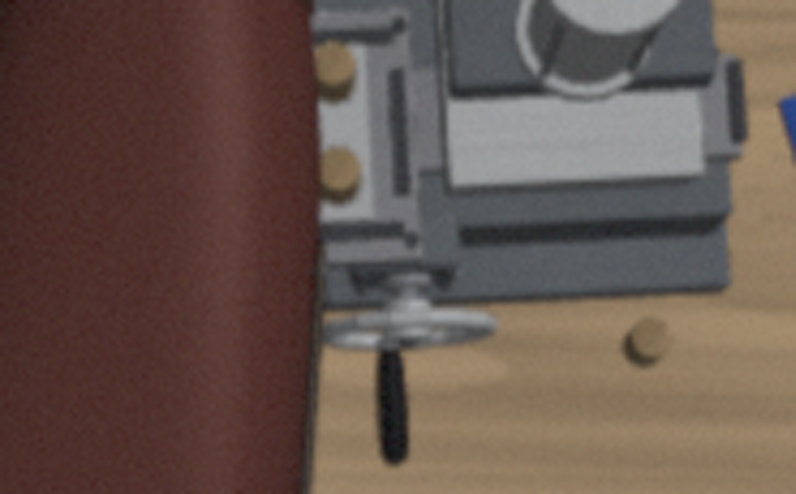

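Run:
```python
from h import *
import cv2
c=dict(np.load("pics/wrist8.npz"))
cv2.imwrite("pics/w8c.png",cv2.resize(c["pixels"][130:280,215:365,::-1],None,fx=4,fy=4,interpolation=cv2.INTER_CUBIC))
def back(uv,z):
    d=c["pose"][:3,:3]@np.linalg.solve(c["mtx"],[*uv,1]); o=c["pose"][:3,3]
    return o+d*(z-o[2])/d[2]
for uv in((289,162),(288.5,248)): print(back(uv,.192))
print(back((247,140),.193),back((331,140),.193),c["pose"][:3,3])
```

```text
[0.64212425 0.06955826 0.192     ]
[ 6.46502493e-01 -6.22684001e-04  1.92000000e-01]
[0.61051005 0.08362917 0.193     ] [0.67150319 0.08772982 0.193     ] [0.63971309 0.1053786  0.42103233]
```

View pics/w8c.png

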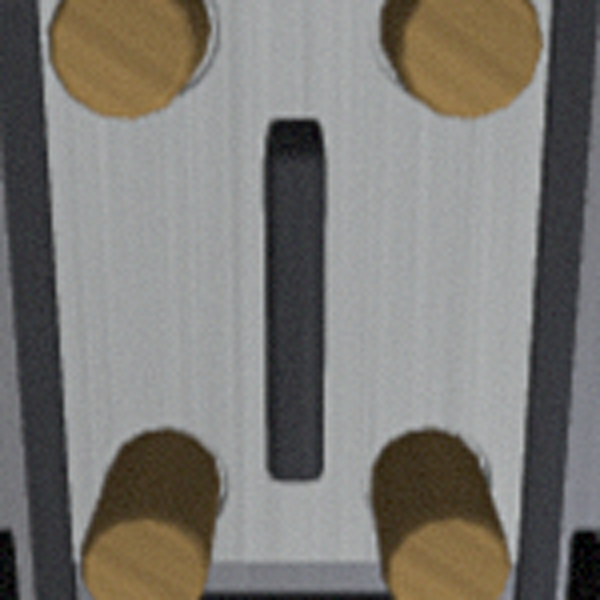

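Request:
play_rows([
  {"delta_rot": [0,0.002,0.003],"linear": [0,-0.0046,0.02],"claw": 70},
  {"delta_rot": [0,0.002,0.003],"linear": [0,-0.0046,0.05],"claw": 70},
  {"delta_rot": [0,0.002,0.003],"linear": [0,-0.0046,0.08],"claw": 70},
  {"delta_rot": [0,0.002,0.003],"linear": [0,-0.0046,0.1],"claw": 70},
  {"delta_rot": [0,0.002,0.003],"linear": [0,-0.0046,0.11],"claw": 70},
  {"delta_rot": [0,0.002,0.003],"linear": [0,-0.0046,0.114],"claw": 50},
  {"delta_rot": [0,0.002,0.003],"linear": [0,-0.0046,0.114],"claw": 50},
  {"delta_rot": [0,0.002,0.003],"linear": [0,-0.0046,0.114],"claw": 50},
])

```text
t: 13.65
tcp_pos: [0.6445, 0.0316, 0.1663]
orientation: [3.141, -0.002, 0.068]
wrist_force: [0.3, 1.1, -0.6]
grip_width: 0.0429
```

```bash
python3 st.py 9 wrist scene; python3 go.py .6445 .0317 .165 .068
```

```text
13.75 [0.6445 0.0316 0.1663] [ 3.141e+00 -2.000e-03  6.800e-02] [-0.2  0.2 -1. ] 0.0428
press x -0.0019945454093907933 y 0.09476324135873007 z 0.08331678073197742 R 0.12618144817822202 a 0.8495869231226362
lin [ 0.     -0.0001  0.0013] rot [ 0.    -0.002 -0.   ] [-0.06  0.56  0.09  1.1   0.    1.44]
```

View pics/wrist9.png

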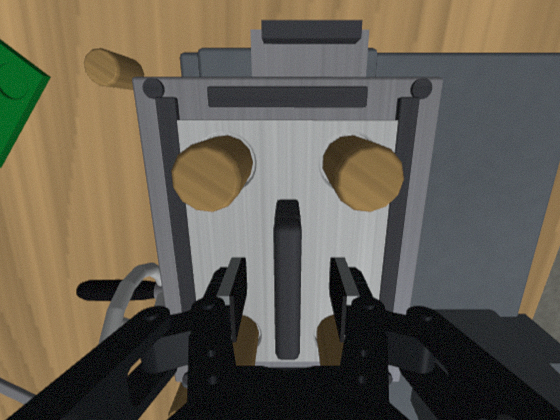

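View pics/scene9.png

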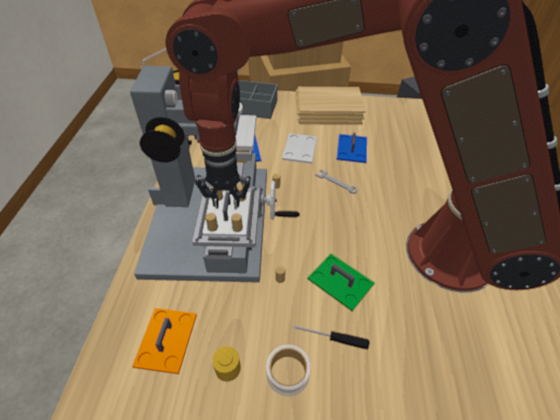

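Request:
play_rows([
  {"delta_rot": [0,0,0],"linear": [0,0,0.001],"claw": 30},
  {"delta_rot": [0,0,0],"linear": [0,0,0.001],"claw": 0},
  {"delta_rot": [0,0,0],"linear": [0,0,0.001],"claw": 0},
  {"delta_rot": [0,0,0],"linear": [0,0,0.001],"claw": 0},
  {"delta_rot": [0,0,0],"linear": [0,0,0.001],"claw": 0},
  {"delta_rot": [0,0,0],"linear": [0,0,0.001],"claw": 0},
], grip_force=70)

```text
t: 14.35
tcp_pos: [0.6447, 0.0316, 0.1659]
orientation: [3.141, -0.002, 0.068]
wrist_force: [-1.4, 1.3, 6.5]
grip_width: 0.0106
```

```bash
python3 st.py 10 wrist
```

```text
14.4 [0.6447 0.0316 0.1659] [ 3.141e+00 -2.000e-03  6.800e-02] [-1.1 -0.3  5. ] 0.0109
press x -0.0017987325709183568 y 0.0947127633230747 z 0.0829370892826282 R 0.12589308287180598 a 0.8515872003080057
```

View pics/wrist10.png

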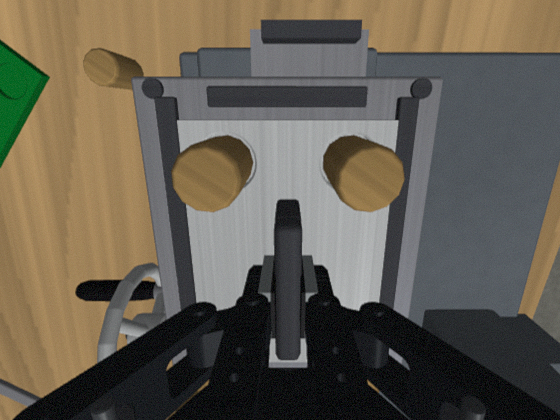

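Request:
play_rows([
  {"delta_rot": [0,0,0],"linear": [0,0,-0.001],"claw": 0},
  {"delta_rot": [0,0,0],"linear": [0,0,-0.003],"claw": 0},
  {"delta_rot": [0,0,0],"linear": [0,0,-0.006],"claw": 0},
  {"delta_rot": [0,0,0],"linear": [0,0,-0.01],"claw": 0},
  {"delta_rot": [0,0,0],"linear": [0,0,-0.014],"claw": 0},
  {"delta_rot": [0,0,0],"linear": [0,0,-0.018],"claw": 0},
  {"delta_rot": [0,0,0],"linear": [0,0,-0.022],"claw": 0},
  {"delta_rot": [0,0,0],"linear": [0,0,-0.026],"claw": 0},
  {"delta_rot": [0,0,0],"linear": [0,0,-0.029],"claw": 0},
  {"delta_rot": [0,0,0],"linear": [0,0,-0.03],"claw": 0},
])

```text
t: 15.4
tcp_pos: [0.6448, 0.0316, 0.1964]
orientation: [3.141, -0.003, 0.068]
wrist_force: [0.1, 0.2, -6.2]
grip_width: 0.0108
```

```bash
python3 st.py 11 wrist scene
python3 - <<'E'
import cv2
t=cv2.imread("pics/scene11.png")[100:290,130:310]
cv2.imwrite("pics/scene11c.png",cv2.resize(t,None,fx=3.1,fy=3.1,interpolation=cv2.INTER_CUBIC))
E
```

```text
15.5 [0.6447 0.0316 0.1961] [ 3.141e+00 -3.000e-03  6.800e-02] [-0.1  0.4 -6. ] 0.0107
press x -0.0018098493629538602 y 0.09471395320493131 z 0.11310057331351801 R 0.14752109210398484 a 0.6971518432263558
```

View pics/scene11c.png

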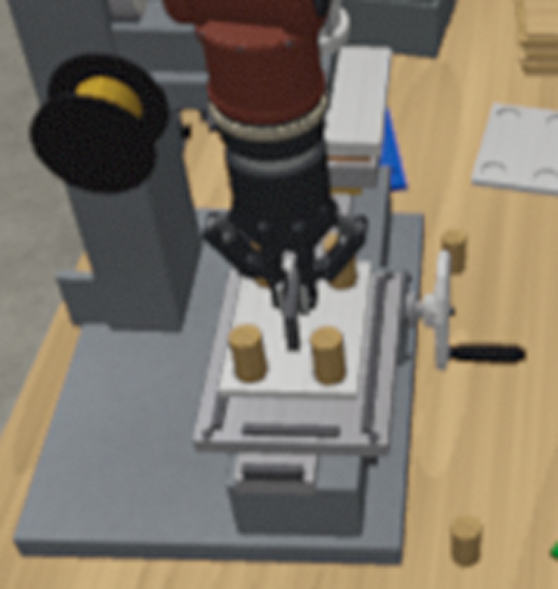

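View pics/wrist11.png

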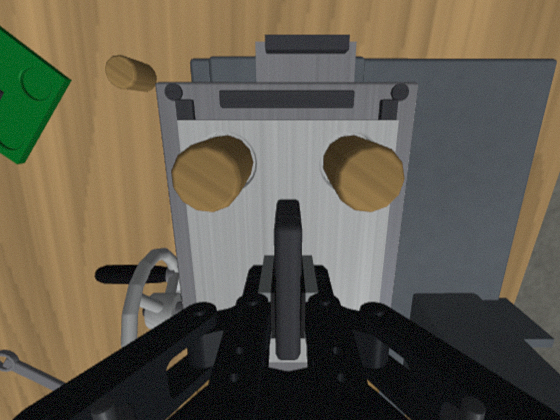

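Request:
play_rows([
  {"delta_rot": [0,0,0],"linear": [0,0,-0.002],"claw": 0},
  {"delta_rot": [0,0,0],"linear": [0,0,-0.006],"claw": 0},
  {"delta_rot": [0,0,0],"linear": [0,0,-0.012],"claw": 0},
  {"delta_rot": [0,0,0],"linear": [0,0,-0.018],"claw": 0},
  {"delta_rot": [0,0,0],"linear": [0,0,-0.024],"claw": 0},
  {"delta_rot": [0,0,0],"linear": [0,0,-0.03],"claw": 0},
  {"delta_rot": [0,0,0],"linear": [0,0,-0.036],"claw": 0},
  {"delta_rot": [0,0,0],"linear": [0,0,-0.042],"claw": 0},
  {"delta_rot": [0,0,0],"linear": [0,0,-0.047],"claw": 0},
  {"delta_rot": [0,0,0],"linear": [0,0,-0.05],"claw": 0},
  {"delta_rot": [0,0,0],"linear": [0,0,-0.051],"claw": 0},
  {"delta_rot": [0,0,0],"linear": [0,0,-0.051],"claw": 0},
])

```text
t: 16.7
tcp_pos: [0.6445, 0.0316, 0.247]
orientation: [3.141, -0.003, 0.068]
wrist_force: [0.0, -0.6, -6.0]
grip_width: 0.0107
```

Request:
play_rows([
  {"delta_rot": [0,0,0],"linear": [0,0,0],"claw": 0},
  {"delta_rot": [0,0,0],"linear": [0,0,0],"claw": 0},
  {"delta_rot": [0,0,0],"linear": [0,0,0],"claw": 0},
  {"delta_rot": [0,0,0],"linear": [0,0,0],"claw": 0},
  {"delta_rot": [0,0,0],"linear": [0,0,0],"claw": 0},
  {"delta_rot": [0,0,0],"linear": [0,0,0],"claw": 0},
])

```text
t: 17.3
tcp_pos: [0.6445, 0.0316, 0.247]
orientation: [3.141, -0.003, 0.068]
wrist_force: [0.0, 0.0, -5.6]
grip_width: 0.0105
```

```bash
python3 st.py 12 wrist scene
python3 - <<'E'
import cv2
from rig import robot
print(robot.read_state()["dq"].round(4))
t=cv2.imread("pics/scene12.png")[100:290,130:310]
cv2.imwrite("pics/scene12c.png",cv2.resize(t,None,fx=3.1,fy=3.1,interpolation=cv2.INTER_CUBIC))
E
```

```text
17.4 [0.6445 0.0316 0.2471] [ 3.141e+00 -3.000e-03  6.800e-02] [-0.2 -0.3 -6.2] 0.0107
press x -0.001942875331636935 y 0.09474912490322368 z 0.16409965170121343 R 0.18948902965181452 a 0.5236268685276905
[-0.0005  0.0012  0.0014  0.0004 -0.0004 -0.0002]
```

View pics/scene12c.png

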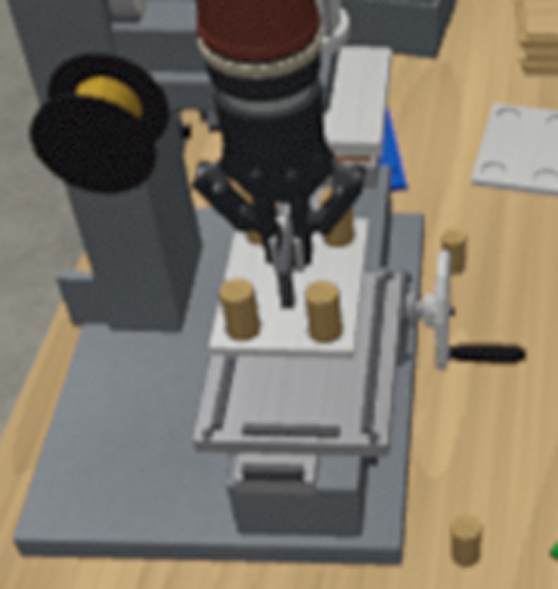

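View pics/wrist12.png

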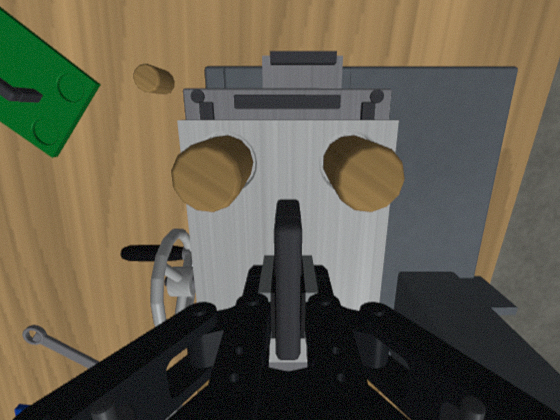

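The jig hangs level about 81 mm above the table with its caps standing, and the handle and table have not moved. Handing the job in.

```bash
python3 -c "
from rig import robot
print(robot.close_job())"
```

```text
the job is handed in; nothing more can be done
None
```

I cranked the handwheel counter-clockwise by its handle to the end stop, then lifted the jig by its bridge handle about 81 mm straight up. The job was handed in with the gripper still closed on it; no verdict came back.

**Last checks before handing in (t ≈ 17.4 s):**
- **Handwheel:** by measured angle it stood at about 9.98 rad, and it pushed back with about 13 N sideways at the end. The table corner in the scene picture matched the fully-out position, and the table and handle looked unchanged after I let go and after the lift.
- **Jig:** it hung steady with no arm motion. The wrist carried about 6 N, the tool was level to about 0.003 rad, and the grip was set at 70 N. I did not measure the plate's tilt separately, but its position in the wrist picture was unchanged from before the lift.
- **Caps:** all four were still in place. The two at the front show clearly in the final pictures; the back two are partly hidden by the gripper.
- **Other things on the bench:** those in the final pictures looked undisturbed, and the arm never came near the rest. I did not measure them again.

**Disagreements:** the scene camera put the table's edges 2 to 3 pixels from my model. The grip width read about 11 mm on the 12 mm bar. Neither affected the grasp.

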